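# Clear the radio off the test set and zero its dial

## Task

A handheld radio has been left lying on the test set, across the guard bars over its dial. Lay the radio flat on the floor of the empty red basket without dropping it, and then turn the zero knob, either way round, until its pointer stands on the red zero mark, closer than half a division of the scale. Leave the battery, the power strip and the torch where they are.

Things in the scene. Friction and masses are not known exactly. Their poses are not given: they have to be found in the camera images.
- test_set: blue test set lying on its back, fixed, 260 x 200 x 100 mm (x -110 to +150, y -100 to +100 mm), grey face at z = 100 mm. Origin: on the table under the dial's axis; z up, x from the axis to the red zero mark. White dial, radius 66 mm. Two aluminium guard bars along x at y = -72 and +72 mm (150 mm long, 12 mm wide, tops at z = 152 mm), centred on x = 0. Flat display at x = 113 mm
- zero_knob (a joint): angle of the knob's pointer from the red zero mark, rad, counter-clockwise seen from above; the knob turns without stops, so 0 and 6.283 both read zero. It stays where it is left
- knob_grip (a point): point on the black knob's axis, 127 mm above the table, where its grip bar is taken. Bar: 64 mm long, 18 mm wide, 106 to 140 mm above the table, centred on the axis, along the pointer's direction; on its top a white stripe on the pointer's half. Below it a skirt disc, radius 34 mm, top 106 mm above the table. x axis: towards the pointer tip
- pointer_tip (a point): tip of the knob's black pointer, 55 mm from the knob's axis, 104 mm above the table
- zero_mark (a point): where the pointer tip stands when it reads zero: on the red mark (22 x 7 mm) of the dial, 55 mm from the knob's axis, 104 mm above the table. The scale has a black tick every 10 degrees (one division)
- radio: loose black handheld radio, body 180 x 58 x 36 mm with an orange band, about 0.5 kg. Origin: centre of the body's underside; x along its length, y across, z out of its front with keys. A stub antenna 11 mm thick goes on from the +x end at y = +15 mm to x = 160 mm. At the start it lies face up across the two guard bars, underside 152 mm above the table
- radio_center (a point): centre of the radio's body, 18 mm above its underside
- basket: empty open red basket, fixed, outside 320 x 210 mm (rim bead 338 x 228 mm), 70 mm high, walls and floor 5 mm thick. Origin: centre of the underside; x along its long side, z up
- basket_floor (a point): centre of the basket's inner floor, 5 mm above the table; the inside is 310 x 200 mm and 65 mm deep
- battery: loose black battery, 65 x 150 x 92 mm, 2 kg; a bystander. Origin: centre of the underside
- power_strip: loose yellow power strip, 240 x 55 x 36 mm, long side along its x; a bystander. Origin: centre of the underside
- torch: loose steel torch standing on its head, 52 mm wide, 150 mm tall; a bystander. Origin: centre of the underside

How it is judged:
On the way, in this order (a step that is already met when the one before it is completed fails the run):
1. the radio lies flat on the floor of the basket, let go and at rest (x of radio_center in the frame of basket between -0.135 and 0.135 m and y of radio_center in the frame of basket between -0.08 and 0.08 m and z of radio_center in the frame of basket_floor below 0.026 m and contact force between the fingers and radio below 0.3 N and linear speed of radio below 0.03 m/s), for 0.2 s.
2. the pointer stands on the zero mark (distance between pointer_tip and zero_mark below 0.005 m), for 0.2 s.
At the end, for the whole second after the job is handed in: the radio lies flat on the floor of the basket (centre of its body less than 26 mm above the inner floor, within 135 mm along x and 80 mm along y of the basket's centre), at rest and let go; the pointer tip is within 5 mm of the zero mark (0.09 rad, half a division), the knob is at rest and let go (all of step 1 and distance between pointer_tip and zero_mark below 0.005 m and contact force between the fingers and test_set below 0.3 N and velocity of joint zero_knob between -0.05 and 0.05 rad/s); the robot touches nothing.
It fails at once if the battery is moved by more than 30 mm (distance of battery from where it was at the start of the episode above 0.03 m).
It fails at once if the power strip is moved by more than 30 mm (distance of power_strip from where it was at the start of the episode above 0.03 m).
It fails at once if the torch is moved by more than 30 mm (distance of torch from where it was at the start of the episode above 0.03 m).
It fails at once if the radio is dropped or thrown: faster than 0.7 m/s (a fall of 25 mm) while the fingers do not hold it (linear speed of radio above 0.7 m/s and contact force between the fingers and radio below 0.1 N).
It also fails if it takes over 72 s, if anything falls off the work surface, if the arm or the gripper's body presses on something with over 40 N, if the wrist force passes 120 N, or if a joint passes its speed limit or range.

## Robot

A 6-joint arm with a two-finger parallel gripper is mounted at the origin on the work surface. World frame = base frame: x ahead of the robot, y to its left, z up, the work surface at z = 0. Lengths are in m, angles in rad, forces in N, time in s.
With the tool pointing down it reaches from about 0.3 to 0.775 m from the base axis. Payload 14.6 kg.
Tool frame: the origin (TCP) lies at the very end of the fingers, on their centre line; the grasp point (between the pads) lies 19 mm behind it (bot.pinch_z is the distance from the TCP to the grasp point, in m); x points along the fingers, z is the direction in which the jaws open and shut, and the axes are right-handed (so a half turn about x gives the same grasp; the last joint's range is limited). The gripper opens to 85 mm and grips with 20 to 120 N. Pads are 22 mm wide; open, the fingers measure 114 mm over their backs; the gripper's body (76 mm by 85 mm) begins 54 mm behind the grasp point. The pads swing forward as they close: fully open they stand 13 mm farther back than shut.
Start: joints at [1.102, 0.3, 1.521, -0, 1.321, -0.067], TCP at [0.215, 0.506, 0.195] pointing down, gripper open.
Joint ranges: [-3.03, 3.03], [-0.79, 2.21], [0.23, 2.52], [-1.04, 4.18], [0, 3.07], [-2.55, 2.55]. Speed limits (rad/s): [2.22, 2.22, 2.57, 3.14, 3.14, 3.14].

## Interface

Orientations are given as [roll, pitch, yaw] about the fixed x, y, z axes, in that order (R = Rz(yaw) Ry(pitch) Rx(roll)).
In Python, from station import bot, camera, ticket gives the robot as it stands. The module is installed in compiled form; this text tells all that it offers.
- The arm moves only by the tool jog_arm, never from a script. Its argument "series" is a list of rows, each a list of 7 numbers: the turn, a rotation vector about the tool's x, y, z in degrees, then the shift along the tool's x, y, z in mm, then the closure, from -1 (fully open) to 1 (shut). A call has 1 to 10 rows; each row is the pose to reach, as a shift and turn from the pose commanded when the call began, along the tool's axes at that moment; what a row does not reach only later rows make up. A row lasts 1/12 s, in which the tool goes at most 41.7 mm and 7.16 degrees, less where a joint would pass 70% of its speed; a pose out of reach is approached as far as the arm can. A call with a gripper value outside its range is refused whole. The fingers move at their own pace and stop on an object; "force" is the grip in N (left out, the last holds). Time passes only in rows, so rows that repeat a pose let the fingers close. It gives the time, the measured TCP pose, the force and the opening at its end, in the units of the state.
- bot.sense(): the state, without advancing time (a new reading comes with each control period).
- camera(name): name is "scene" or "top" or "wrist"; returns a dict with "frame" (420x560x3 uint8, blue, green, red), "fov_y" (degrees; the focal length in pixels is half the picture's height over the tangent of half this angle, whatever the lens; pixels are square), "cx", "cy" (the principal point, pixels), "dist_coeffs" ([k1, k2, p1, p2, k3] as OpenCV has them; the pictures are not rectified), "R" (3x3) and "t" (3): a world point X has camera coordinates R X + t. Camera axes: x right, y down, z forward; pixel columns grow to the right and rows downward; lengths in m; the calibration is good to about 2 mm. A picture is of the moment at which its call begins. There is no depth.
- ticket.sign_off(): hands the job in, once; it reports no verdict.
The state is a dict: "time_s": time; "q": joint angles; "joint_vel": joint speeds; "effort": joint torques, N m; "tcp_pos": TCP position; "ee_rot": TCP orientation; "wrist_force": force on the tool from outside, world axes, zero at the start; "moment": the same for the moment, N m; "gripper_width": opening from 0.0 (shut) to 1.0 (fully open).
Only numpy, scipy, OpenCV 4.12 (cv2) and the standard library are available. Lean on these libraries where they do the work, as an engineer would, in place of code of your own. Each camera call takes 0.05 s, during which the arm holds its last target. There are 200 camera calls.

## Working session

There is one attempt and no reset: what is moved stays moved. The work goes in short steps, Python scripts to look and compute and a tool call to move; the robot and the scene stay as the last step left them, time stands still between calls to the robot, and variables do not carry over. Pictures are saved under pics/ and viewed, about 8 in all and at most 12, crops included, and the job is handed in when it is done.

Besides the shell and the picture viewer there is one more tool, called after "Request:" in YAML: its name, and indented under it one key for each argument. jog_arm: Moves the arm, as the interface text tells. Its arguments: {"type":"object","properties":{"series":{"type":"array"},"force":{"type":"number"}},"required":["series"]}

```bash
mkdir -p pics; cat > h.py <<'E'
import numpy as np,cv2
from scipy.spatial.transform import Rotation as Ro
from station import bot,camera,ticket
def save(c,n):
    cv2.imwrite(f'pics/{n}.png',c['frame']); np.savez(f'pics/{n}.npz',**{k:c[k] for k in c})
def load(n): return dict(np.load(f'pics/{n}.npz'))
def K(c):
    f=210/np.tan(np.radians(float(c['fov_y']))/2)
    return np.array([[f,0,float(c['cx'])],[0,f,float(c['cy'])],[0,0,1]])
def pix2w(c,uv,z):
    p=cv2.undistortPoints(np.array(uv,float).reshape(-1,1,2),K(c),np.array(c['dist_coeffs'],float)).reshape(-1,2)
    R=np.array(c['R']);t=np.array(c['t']).ravel();C=-R.T@t
    d=np.c_[p,np.ones(len(p))]@R
    return C+d*((np.broadcast_to(z,len(p))-C[2])/d[:,2])[:,None]
def w2pix(c,X):
    return cv2.projectPoints(np.array(X,float).reshape(-1,1,3),cv2.Rodrigues(np.array(c['R']))[0],np.array(c['t'],float).ravel(),K(c),np.array(c['dist_coeffs'],float))[0].reshape(-1,2)
def rot(s=None):
    s=s or bot.sense(); return Ro.from_euler('xyz',s['ee_rot']).as_matrix()
E
python3 - <<'E'
from h import *
for n in('top','scene'): save(camera(n),n+'0')
a=cv2.imread('pics/top0.png');b=cv2.imread('pics/scene0.png')
cv2.imwrite('pics/t_big.png',cv2.resize(a,(800,600),interpolation=2));
s=bot.sense();print(s['tcp_pos'],s['ee_rot'],s['time_s'],s['gripper_width'],bot.pinch_z);print(rot(s).round(3))
E
```

```text
[0.2149793  0.50597835 0.19447943] [ 3.04546912  1.56975057 -2.06872987] 0.1 1.002491311012032 0.0187
[[-0.    -0.92   0.391]
 [-0.001  0.391  0.92 ]
 [-1.     0.    -0.001]]
```

View pics/t_big.png

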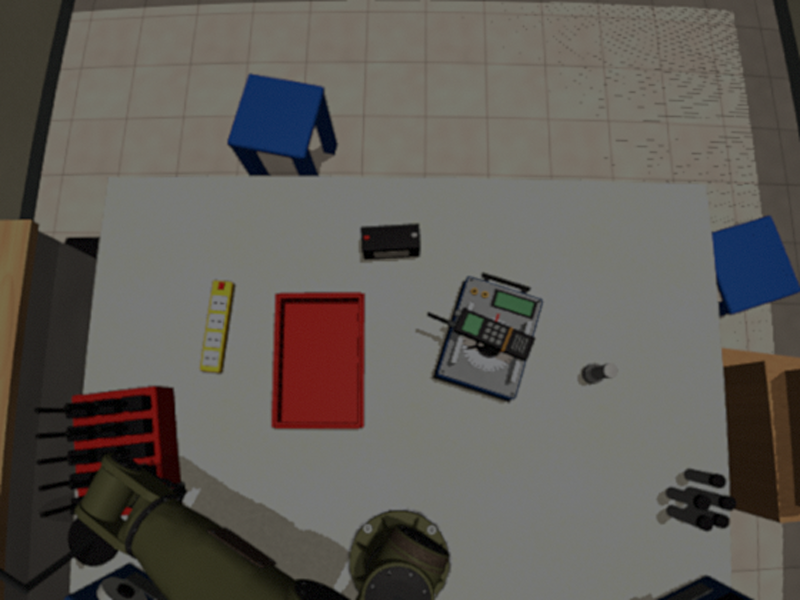

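View pics/scene0.png

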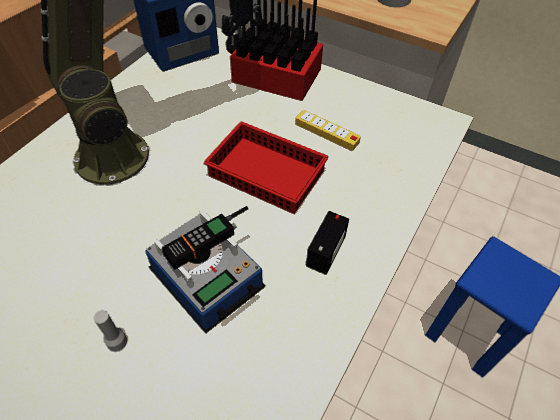

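The top view shows the basket at about (275–364, 293–427), the test set around (490, 338), and the radio lying from (458, 322) to (532, 345) with its antenna to the left. I'll enlarge it to read the pixels.

```bash
python3 - <<'E'
from h import *
a=cv2.imread('pics/top0.png')
# crop x 285..405, y 180..290 
c=cv2.convertScaleAbs(a[185:289,285:401],alpha=1.8)
cv2.imwrite('pics/crop1.png',cv2.resize(c,None,fx=5.75,fy=5.75,interpolation=2))
c=load('top0')
b=np.array([[275,293],[364,293],[364,428],[272,427]])*0.7
print(pix2w(c,b,.07).round(3)); print(pix2w(c,np.array([[275,293],[364,293],[364,428],[272,427]])*.7,.07).mean(0))
hs=cv2.inRange(a,(0,0,60),(60,60,255))
n,l,st,ce=cv2.connectedComponentsWithStats(hs[195:310,180:265]);
i=1+st[1:,4].argmax();print(st[i],ce[i]); m=cv2.findContours((l==i).astype('uint8'),0,1)[0][0];r=cv2.minAreaRect(m);p=cv2.boxPoints(r)+[180,195];w=pix2w(c,p,.07);print(w.round(3),w.mean(0))
E
```

```text
[[0.652 0.321 0.07 ]
 [0.655 0.095 0.07 ]
 [0.323 0.087 0.07 ]
 [0.32  0.311 0.07 ]]
[0.48733294 0.20328978 0.07      ]
[  10   10   65   95 5645] [43.80212578 58.52010629]
[[0.652 0.33  0.07 ]
 [0.655 0.098 0.07 ]
 [0.325 0.089 0.07 ]
 [0.319 0.312 0.07 ]] [0.48787351 0.20735021 0.07      ]
```

View pics/crop1.png

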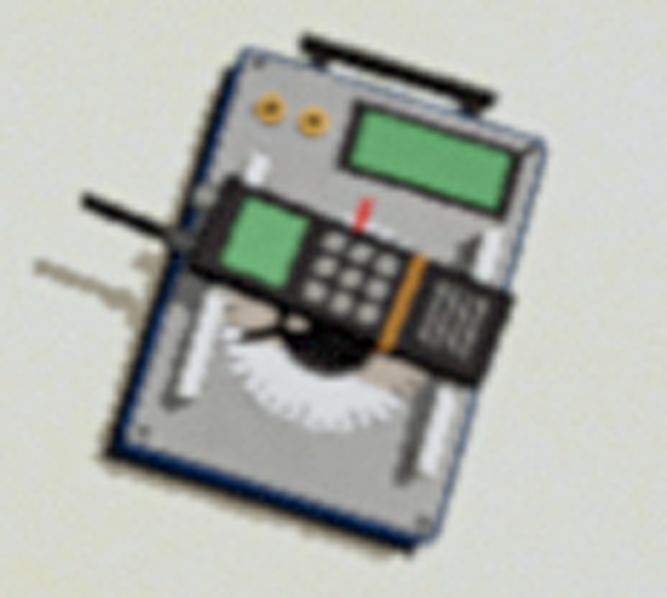

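The crop shows the radio's top corners near (232,178), (515,295), (477,388), (190,270). The set's face corners are near (240,50), (547,140), (437,540), (120,440), the red mark is at (363,215), and the pointer points left to about (245,335).

```bash
python3 - <<'E'
from h import *
c=load('top0')
f=lambda p,z: pix2w(c,np.array(p,float)/5.75+[285,185],z)
r=f([(232,178),(515,295),(477,388),(190,270)],.188)
print(r.round(3),'c',r.mean(0),'len',np.linalg.norm(r[0]-r[1]),np.linalg.norm(r[1]-r[2]))
x=(r[0]+r[3]-r[1]-r[2]);yr=np.arctan2(x[1],x[0]);print('radio yaw deg',np.degrees(yr))
t=f([(240,50),(547,140),(437,540),(120,440)],.1)
print(t.round(3),np.linalg.norm(t[0]-t[1]),np.linalg.norm(t[1]-t[2]))
X=t[0]+t[1]-t[2]-t[3];X/=np.linalg.norm(X);ys=np.arctan2(X[1],X[0]);print('set yaw',np.degrees(ys),'axis',t.mean(0)-.02*X)
print('pointer,redmark,skirt',f([(245,335),(363,215),(328,330)],.104))
s=bot.sense();T=np.array(s['tcp_pos']);R=rot(s);g=r.mean(0);g[2]=.25
print('shift mm to above radio',R.T@(g-T)*1000)
print('tool z dir yaw',np.degrees(np.arctan2(R[1,2],R[0,2])))
E
```

```text
[[ 0.599 -0.145  0.188]
 [ 0.534 -0.305  0.188]
 [ 0.482 -0.282  0.188]
 [ 0.546 -0.121  0.188]] c [ 0.54035096 -0.21329592  0.188     ] len 0.1726742844521418 0.057409439044310395
radio yaw deg 68.10263927339393
[[ 0.694 -0.159  0.1  ]
 [ 0.641 -0.347  0.1  ]
 [ 0.398 -0.275  0.1  ]
 [ 0.455 -0.087  0.1  ]] 0.1952189069097055 0.25251555798066555
set yaw -16.69237023852962 axis [ 0.52783092 -0.21144144  0.1       ]
pointer,redmark,skirt [[ 0.51844354 -0.16110749  0.104     ]
 [ 0.59202005 -0.23279667  0.104     ]
 [ 0.52211066 -0.2108808   0.104     ]]
shift mm to above radio [ -55.02220764 -580.74903561 -534.79702173]
tool z dir yaw 66.97798504508187
```

Request:
jog_arm:
  series:
    - [89,0,0,-70,-581,-535,-1]
    - [89,0,0,-70,-581,-535,-1]
    - [89,0,0,-70,-581,-535,-1]
    - [89,0,0,-70,-581,-535,-1]
    - [89,0,0,-70,-581,-535,-1]
    - [89,0,0,-70,-581,-535,-1]
    - [89,0,0,-70,-581,-535,-1]
    - [89,0,0,-70,-581,-535,-1]
    - [89,0,0,-70,-581,-535,-1]
    - [89,0,0,-70,-581,-535,-1]

```text
time_s: 0.93
tcp_pos: [0.3863, 0.126, 0.232]
ee_rot: [0.471, 1.571, 0.384]
wrist_force: [0.4, 0.8, 0.7]
gripper_width: 1.0
```

```bash
cat >> h.py <<'E'
def go(x,y,z,yaw=None):
    """print tool-frame shift (mm) and turn to TCP target; yaw = tool z heading, deg"""
    s=bot.sense();R=rot(s);print(round(s['time_s'],2),'tcp',np.round(s['tcp_pos'],4),'q',np.round(s['q'],2))
    print('shift',(R.T@(np.array([x,y,z])-s['tcp_pos'])*1000).round(1))
    a=np.radians(yaw);zz=np.array([np.cos(a),np.sin(a),0]);xx=np.array([0,0,-1.]);G=np.c_[xx,np.cross(zz,xx),zz]
    print('turn',Ro.from_matrix(R.T@G).as_rotvec(degrees=True).round(2))
E
python3 -c "
from h import *
go(.540,-.213,.265,-22)"
```

```text
0.93 tcp [0.3863 0.126  0.232 ] q [ 0.23 -0.06  1.84  0.    1.36  0.31]
shift [ -33.  -324.4  182.6]
turn [ 1.701e+01  1.000e-02 -1.000e-02]
```

Request:
jog_arm:
  series:
    - [17,0,0,-33,-324,182,-1]
    - [17,0,0,-33,-324,182,-1]
    - [17,0,0,-33,-324,182,-1]
    - [17,0,0,-33,-324,182,-1]
    - [17,0,0,-33,-324,182,-1]
    - [17,0,0,-33,-324,182,-1]
    - [17,0,0,-33,-324,182,-1]
    - [17,0,0,-33,-324,182,-1]
    - [17,0,0,-33,-324,182,-1]
    - [17,0,0,-33,-324,182,-1]

```text
time_s: 1.77
tcp_pos: [0.5423, -0.2149, 0.2633]
ee_rot: [-2.705, 1.569, -3.087]
wrist_force: [-0.7, 0.4, -0.7]
gripper_width: 1.001
```

```bash
python3 - <<'E'
from h import *
c=camera('wrist');save(c,'w1');go(.54,-.213,.148,-22)
E
```

```text
1.82 tcp [ 0.5416 -0.2123  0.2632] q [-0.44  0.33  1.32 -0.    1.49 -0.06]
shift [115.2  -1.2  -1. ]
turn [ 0.17 -0.12  0.01]
```

View pics/w1.png

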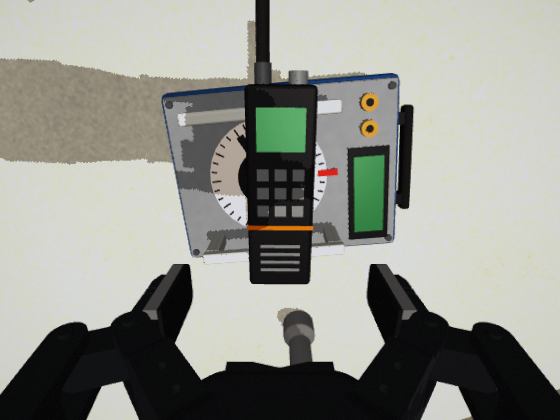

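The wrist view shows the radio's top face with corners at about (246,87), (317,86), (310,282), (251,281). It lies between the open fingers.

```bash
python3 - <<'E'
from h import *
c=load('w1')
r=pix2w(c,[(246,87),(317,86),(310,282),(251,281)],.188)
x=r[0]+r[1]-r[2]-r[3];a=np.degrees(np.arctan2(x[1],x[0]))
print(r.round(3),r.mean(0),a,np.linalg.norm(x)/2,np.linalg.norm(r[0]-r[1]),np.linalg.norm(r[2]-r[3]))
# face corners of set
t=pix2w(c,[(163,95),(398,74),(394,240),(193,256)],.1);print(t.round(3))
m=r.mean(0);go(m[0],m[1],.148,a-90)
E
```

```text
[[ 0.552 -0.12   0.188]
 [ 0.604 -0.14   0.188]
 [ 0.539 -0.301  0.188]
 [ 0.487 -0.279  0.188]] [ 0.54540911 -0.21006636  0.188     ] 67.97530128417824 0.1732756810613859 0.054898031580784955 0.05602699817937258
[[ 0.461 -0.087  0.1  ]
 [ 0.696 -0.159  0.1  ]
 [ 0.643 -0.34   0.1  ]
 [ 0.405 -0.268  0.1  ]]
1.82 tcp [ 0.5416 -0.2123  0.2632] q [-0.44  0.33  1.32 -0.    1.49 -0.06]
shift [115.2   3.5   3. ]
turn [ 0.19 -0.12  0.01]
```

Request:
jog_arm:
  series:
    - [0,0,0,40,3,2,-1]
    - [0,0,0,75,3,2,-1]
    - [0,0,0,105,3,2,-1]
    - [0,0,0,115,3,2,-1]
    - [0,0,0,115,3,2,-1]
    - [0,0,0,115,3,2,1]
    - [0,0,0,115,3,2,1]
    - [0,0,0,115,3,2,1]
    - [0,0,0,115,3,2,1]
    - [0,0,0,115,3,2,1]
  force: 50

```text
time_s: 2.65
tcp_pos: [0.5447, -0.2078, 0.1516]
ee_rot: [-0.076, 1.569, -0.454]
wrist_force: [-6.4, 1.3, 12.6]
gripper_width: 0.297
```

Request:
jog_arm:
  series:
    - [0,0,0,0,0,0,1]
    - [0,0,0,0,0,0,1]
    - [0,0,0,0,0,0,1]
    - [0,0,0,0,0,0,1]
    - [0,0,0,-20,0,0,1]
    - [0,0,0,-45,0,0,1]
    - [0,0,0,-70,0,0,1]
    - [0,0,0,-100,0,0,1]
    - [0,0,0,-100,0,0,1]

```text
time_s: 3.4
tcp_pos: [0.5458, -0.2082, 0.2565]
ee_rot: [-0.048, 1.562, -0.426]
wrist_force: [0.4, -0.1, 0.7]
gripper_width: -0.006
```

```bash
python3 - <<'E'
from h import *
c=camera('wrist');save(c,'w2');s=bot.sense();print(s['gripper_width'],s['wrist_force'],s['time_s'])
b=np.load('pics/top0.npz');go(.453,.205,.25,-89)
E
```

```text
0.004322551731081071 [ 0.79877394 -0.95623006 -0.92048348] 3.45
3.45 tcp [ 0.5452 -0.208   0.2534] q [-0.43  0.34  1.34  0.    1.46 -0.05]
shift [   1.9  349.9 -238.1]
turn [67.36  0.32 -0.19]
```

View pics/w2.png

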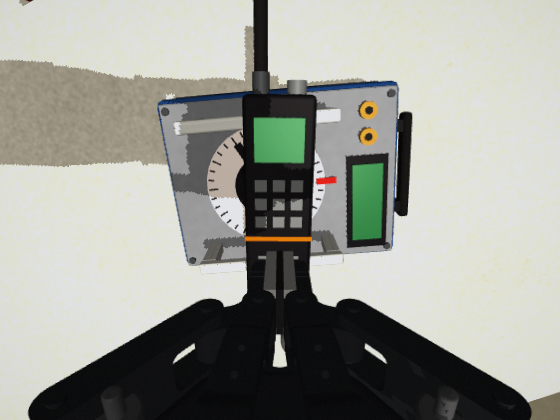

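```bash
python3 - <<'E'
from h import *
c=load('w2');s=bot.sense();T=np.array(s['tcp_pos'])
print('tcp pix',w2pix(c,[T,[T[0],T[1],.188],[T[0],T[1],.1]]))
print('cam',-np.array(c['R']).T@c['t'].ravel(),c['fov_y'])
print(pix2w(c,[(243,97),(316,95),(279,238)],.188).round(4))
c1=load('w1');print(pix2w(c1,[(246,87),(317,86),(281,228)],.188).round(4))
b=load('top0');print(pix2w(b,np.array([[402,300]])/5.75+[285,185],.188))
cc=camera('scene');save(cc,'s2');print(w2pix(cc,[T,[T[0],T[1],.17]]))
a=cc['frame'];cv2.imwrite('pics/s2c.png',cv2.resize(a[120:340,120:350],None,fx=2.6,fy=2.6,interpolation=2))
E
```

```text
tcp pix [[278.71211075 234.40703693]
 [278.12588193 202.6718129 ]
 [277.67221445 178.07668099]]
cam [ 0.57380353 -0.1323321   0.43502317] 68.47505861178998
[[ 0.5517 -0.1197  0.188 ]
 [ 0.6037 -0.1388  0.188 ]
 [ 0.5339 -0.2385  0.188 ]]
[[ 0.5523 -0.1199  0.188 ]
 [ 0.6035 -0.1396  0.188 ]
 [ 0.5337 -0.2394  0.188 ]]
[[ 0.53078023 -0.24070913  0.188     ]]
[[195.36651251 220.00796686]
 [199.41993104 239.72643899]]
```

View pics/s2c.png

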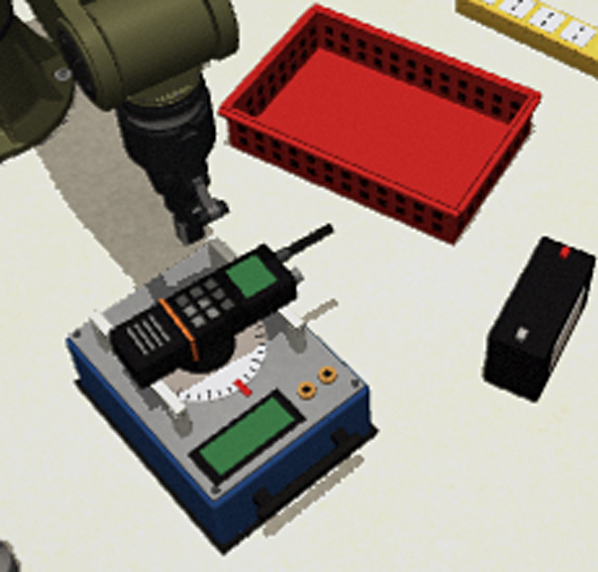

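The radio has not moved. The fingers closed above it. In both views the shut fingertips appear above the projected TCP: wrist tip at about row 250 against a projected 234, scene tip at about (195,213) against (195,220). I'll triangulate the true fingertip.

```bash
python3 - <<'E'
from h import *
T=np.array(bot.sense()['tcp_pos']);q=bot.sense()['q'];print(T)
P=[];pts=[]
for n,p in(('w2',(280,251)),('s2',(195,213))):
    c=load(n);P.append(np.c_[c['R'],c['t'].ravel()]);pts.append(cv2.undistortPoints(np.array([[p]],float),K(c),c['dist_coeffs'].astype(float)).reshape(2,1))
X=cv2.triangulatePoints(*P,*pts).ravel();print('tip',X[:3]/X[3])
X=X[:3]/X[3]
for n in('w2','s2'):print(w2pix(load(n),[X]))
# set corners/marks in scene check of wrist vs scene: radio orange band etc
a=load('w2')['frame'];cv2.imwrite('pics/w2c.png',cv2.resize(a[210:400,190:370],None,fx=3,fy=3,interpolation=2))
b=load('s2')['frame'];b=cv2.resize(b[180:230,170:230],None,fx=9,fy=9,interpolation=2)
a=cv2.imread('pics/w2c.png');h=max(a.shape[0],b.shape[0]);o=np.zeros((h,a.shape[1]+b.shape[1]+0,3),np.uint8);o[:a.shape[0],:a.shape[1]]=a;o[:b.shape[0],a.shape[1]:]=b
o=cv2.convertScaleAbs(o,alpha=2,beta=20);cv2.imwrite('pics/pair.png',o[:, :800] if o.shape[1]<=800 else cv2.resize(o,(800,int(h*800/o.shape[1]))));print(o.shape)
E
```

```text
[ 0.54461611 -0.20772398  0.25115045]
tip [ 0.54668358 -0.20633552  0.28022509]
[[280.37898133 250.6171986 ]]
[[194.88075988 212.95769499]]
(570, 1080, 3)
```

View pics/pair.png

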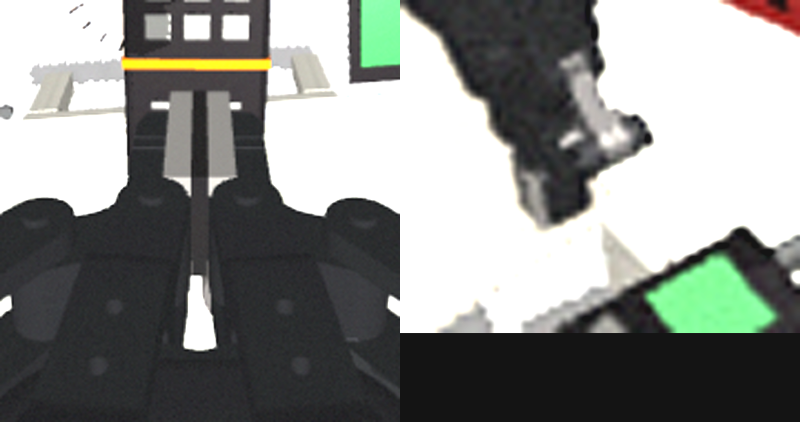

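Both crops agree that the shut tips end at z ≈ 0.280 while the reported TCP is at 0.251. The real fingertips are therefore about 29 mm behind the reported TCP, and the horizontal position agrees to 2 mm. This also explains the empty grasp, so I'll command 30 mm deeper, slowly.

```bash
python3 -c "
from h import *
go(.543,-.211,.12,-22)"
```

```text
3.5 tcp [ 0.5446 -0.2077  0.2512] q [-0.43  0.34  1.34 -0.    1.46 -0.05]
shift [131.1  -3.6  -0.6]
turn [0.36 0.16 0.01]
```

Request:
jog_arm:
  series:
    - [0,0,0,0,-4,-1,-1]
    - [0,0,0,0,-4,-1,-1]
    - [0,0,0,0,-4,-1,-1]
    - [0,0,0,0,-4,-1,-1]
    - [0,0,0,30,-4,-1,-1]
    - [0,0,0,60,-4,-1,-1]
    - [0,0,0,85,-4,-1,-1]
    - [0,0,0,100,-4,-1,-1]
    - [0,0,0,110,-4,-1,-1]
    - [0,0,0,110,-4,-1,-1]

```text
time_s: 4.33
tcp_pos: [0.5411, -0.2105, 0.1377]
ee_rot: [3.084, 1.567, 2.707]
wrist_force: [0.5, 0.2, 0.1]
gripper_width: 0.998
```

Request:
jog_arm:
  series:
    - [0,0,0,7,0,0,-1]
    - [0,0,0,14,0,0,-1]
    - [0,0,0,20,0,0,-1]
    - [0,0,0,20,0,0,-1]

```text
time_s: 4.67
tcp_pos: [0.5416, -0.2108, 0.1188]
ee_rot: [3.106, 1.57, 2.729]
wrist_force: [-0.3, 0.8, 0.7]
gripper_width: 1.002
```

Request:
jog_arm:
  series:
    - [0,0,0,0,0,0,1]
    - [0,0,0,0,0,0,1]
    - [0,0,0,0,0,0,1]
    - [0,0,0,0,0,0,1]
    - [0,0,0,0,0,0,1]
    - [0,0,0,0,0,0,1]
    - [0,0,0,0,0,0,1]
    - [0,0,0,0,0,0,1]
  force: 60

```text
time_s: 5.33
tcp_pos: [0.5424, -0.2112, 0.1207]
ee_rot: [-0.078, 1.569, -0.456]
wrist_force: [1.4, 0.4, 5.7]
gripper_width: 0.671
```

Width 0.671 × 85 = 57 mm, so the radio is held. Lifting.

Request:
jog_arm:
  series:
    - [0,0,0,-8,0,0,1]
    - [0,0,0,-22,0,0,1]
    - [0,0,0,-42,0,0,1]
    - [0,0,0,-64,0,0,1]
    - [0,0,0,-84,0,0,1]
    - [0,0,0,-95,0,0,1]
    - [0,0,0,-100,0,0,1]
    - [0,0,0,-100,0,0,1]

```text
time_s: 6.0
tcp_pos: [0.5419, -0.2109, 0.2202]
ee_rot: [-0.098, 1.57, -0.475]
wrist_force: [-0.7, 0.1, -4.0]
gripper_width: 0.669
```

```bash
python3 - <<'E'
from h import *
c=camera('wrist');save(c,'w3');s=bot.sense();print(s['gripper_width'],s['wrist_force'])
go(.453,.205,.22,-89)
a=load('w2')['frame']  # earlier view for knob; combine
cv2.imwrite('pics/w3c.png',cv2.resize(c['frame'],(800,600)))
E
```

```text
0.6671687808498281 [ 0.58095087  0.67314106 -5.01818109]
6.05 tcp [ 0.5417 -0.2108  0.2191] q [-0.43  0.35  1.39  0.    1.39 -0.06]
shift [  -0.7  353.8 -235.8]
turn [ 6.736e+01 -5.000e-02  3.000e-02]
```

View pics/w3c.png

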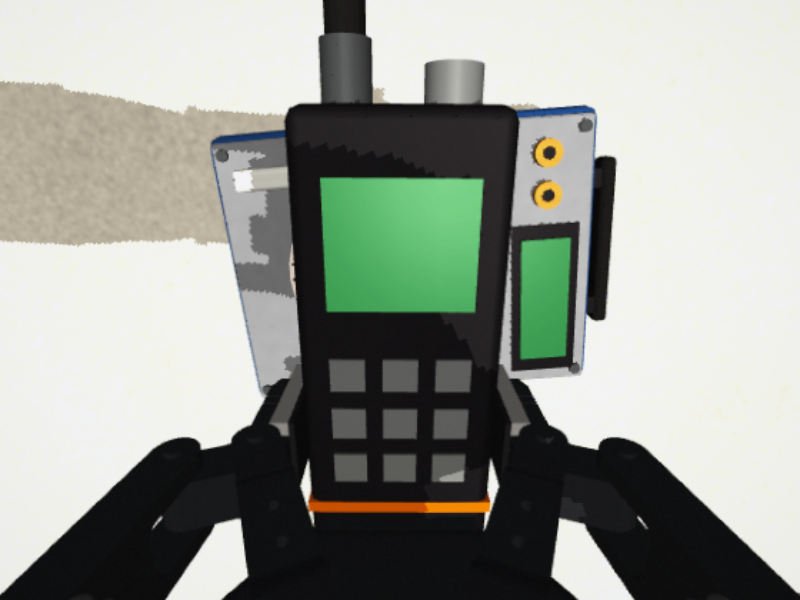

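The radio is held level between the pads, with its keys up and clear of the bars. Next I carry it to the basket.

Request:
jog_arm:
  series:
    - [2,0,0,0,10,-7,1]
    - [6,0,0,0,32,-21,1]
    - [11,0,0,0,57,-38,1]
    - [15,0,0,0,81,-54,1]
    - [20,0,0,0,106,-71,1]
    - [25,0,0,0,135,-90,1]
    - [31,0,0,0,163,-109,1]
    - [36,0,0,0,191,-127,1]
    - [42,0,0,0,220,-146,1]
    - [46,0,0,0,243,-162,1]

```text
time_s: 6.88
tcp_pos: [0.4797, 0.0767, 0.2184]
ee_rot: [-1.979, 1.568, 3.119]
wrist_force: [0.8, -0.0, -4.3]
gripper_width: 0.668
```

```bash
python3 -c "
from h import *
go(.453,.205,.10,-89);print(bot.sense()['gripper_width'])"
```

```text
6.88 tcp [0.4797 0.0767 0.2184] q [0.08 0.14 1.66 0.   1.34 1.27]
shift [ 118.4   23.8 -128.8]
turn [21.07 -0.03  0.13]
0.6676381608313873
```

Request:
jog_arm:
  series:
    - [5,0,0,0,6,-30,1]
    - [10,0,0,0,11,-60,1]
    - [15,0,0,0,17,-90,1]
    - [19,0,0,10,21,-115,1]
    - [21,0,0,30,24,-129,1]
    - [21,0,0,55,24,-129,1]
    - [21,0,0,80,24,-129,1]
    - [21,0,0,105,24,-129,1]
    - [21,0,0,118,24,-129,1]
    - [21,0,0,118,24,-129,1]

```text
time_s: 7.72
tcp_pos: [0.4518, 0.2023, 0.0977]
ee_rot: [-1.245, 1.564, -2.792]
wrist_force: [0.4, 0.5, -3.7]
gripper_width: 0.668
```

```bash
python3 - <<'E'
from h import *
c=camera('top');save(c,'t4')
a=cv2.convertScaleAbs(c['frame'][185:320,165:295],alpha=1.8);cv2.imwrite('pics/t4c.png',cv2.resize(a,None,fx=4.4,fy=4.4,interpolation=2))
go(.453,.205,-.02,-89);print(bot.sense()['gripper_width'])
E
```

```text
7.77 tcp [0.4528 0.2027 0.0998] q [0.35 0.29 1.77 0.   1.08 1.89]
shift [119.8   0.7  -2.5]
turn [0.36 0.08 0.24]
0.6718933187713675
```

View pics/t4c.png

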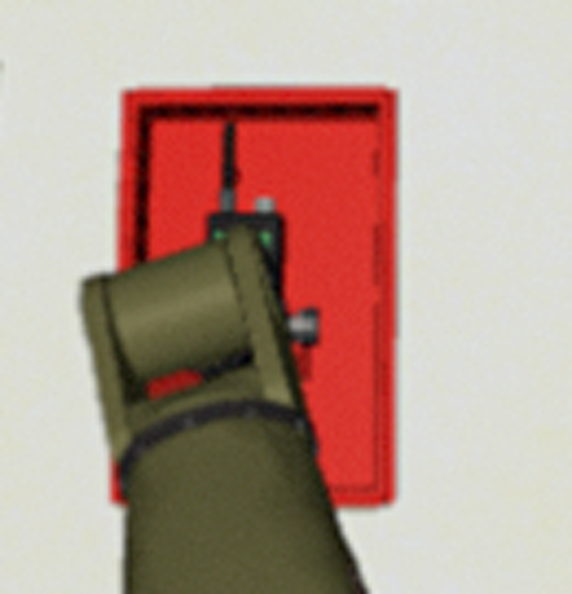

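The radio hangs over the middle of the basket with its antenna pointing away (tip near (230,125)), inside the walls. Lowering.

Request:
jog_arm:
  series:
    - [0,0,0,15,0,-2,1]
    - [0,0,0,35,0,-2,1]
    - [0,0,0,55,0,-2,1]
    - [0,0,0,75,0,-2,1]
    - [0,0,0,92,0,-2,1]
    - [0,0,0,104,0,-2,1]
    - [0,0,0,110,0,-2,1]
    - [0,0,0,114,0,-2,1]
    - [0,0,0,116,0,-2,1]
    - [0,0,0,116,0,-2,1]

```text
time_s: 8.6
tcp_pos: [0.4544, 0.2052, -0.0137]
ee_rot: [1.894, 1.57, 0.347]
wrist_force: [-0.1, -0.2, -4.0]
gripper_width: 0.669
```

Request:
jog_arm:
  series:
    - [0,0,0,2,0,0,1]
    - [0,0,0,4,0,0,1]
    - [0,0,0,6,0,0,1]
    - [0,0,0,6,0,0,1]
    - [0,0,0,6,0,0,1]

```text
time_s: 9.02
tcp_pos: [0.454, 0.2051, -0.0202]
ee_rot: [-1.321, 1.571, -2.869]
wrist_force: [1.0, 1.1, -4.0]
gripper_width: 0.668
```

Request:
jog_arm:
  series:
    - [0,0,0,2,0,0,1]
    - [0,0,0,4,0,0,1]
    - [0,0,0,5,0,0,1]
    - [0,0,0,5,0,0,1]

```text
time_s: 9.35
tcp_pos: [0.4538, 0.2051, -0.0256]
ee_rot: [-1.254, 1.57, -2.801]
wrist_force: [0.9, -0.0, -4.8]
gripper_width: 0.671
```

Request:
jog_arm:
  series:
    - [0,0,0,1,0,0,1]
    - [0,0,0,2,0,0,1]
    - [0,0,0,2,0,0,1]

```text
time_s: 9.6
tcp_pos: [0.4541, 0.2052, -0.0263]
ee_rot: [0.636, 1.571, -0.911]
wrist_force: [-8.0, -1.5, 13.1]
gripper_width: 0.67
```

It made contact at the predicted height, so I release and rise.

Request:
jog_arm:
  series:
    - [0,0,0,-1,0,0,-1]
    - [0,0,0,-1,0,0,-1]
    - [0,0,0,-1,0,0,-1]
    - [0,0,0,-1,0,0,-1]
    - [0,0,0,-1,0,0,-1]
    - [0,0,0,-20,0,0,-1]
    - [0,0,0,-60,0,0,-1]
    - [0,0,0,-100,0,0,-1]
    - [0,0,0,-140,0,0,-1]
    - [0,0,0,-180,0,0,-1]

```text
time_s: 10.43
tcp_pos: [0.4536, 0.205, 0.1547]
ee_rot: [-1.341, 1.571, -2.888]
wrist_force: [0.5, -0.2, -0.4]
gripper_width: 0.999
```

```bash
python3 - <<'E'
from h import *
print(bot.sense()['gripper_width'])
go(.49,-.20,.26,-22)
E
```

```text
0.9994692812404069
10.43 tcp [0.4536 0.205  0.1547] q [0.35 0.22 1.72 0.   1.2  1.9 ]
shift [-105.3   26.8  405.7]
turn [-6.665e+01 -0.000e+00  1.000e-02]
```

Request:
jog_arm:
  series:
    - [-67,0,0,-105,27,406,-1]
    - [-67,0,0,-105,27,406,-1]
    - [-67,0,0,-105,27,406,-1]
    - [-67,0,0,-105,27,406,-1]
    - [-67,0,0,-105,27,406,-1]
    - [-67,0,0,-105,27,406,-1]
    - [-67,0,0,-105,27,406,-1]
    - [-67,0,0,-105,27,406,-1]
    - [-67,0,0,-105,27,406,-1]
    - [-67,0,0,-105,27,406,-1]

```text
time_s: 11.27
tcp_pos: [0.4865, -0.153, 0.2457]
ee_rot: [0.26, 1.571, -0.173]
wrist_force: [1.1, 0.2, -0.0]
gripper_width: 0.997
```

```bash
python3 - <<'E'
from h import *
c=camera('wrist');save(c,'w5');t=camera('top');save(t,'t5')
print(w2pix(c,[[.528,-.211,.104]]))
o=np.zeros((600,800,3),np.uint8);o[:420,:560]=c['frame']
o[:405,560:800]=cv2.resize(cv2.convertScaleAbs(t['frame'][185:320,185:265],alpha=1.8),(240,405))
cv2.imwrite('pics/p5.png',o[:420]);go(.528,-.211,.26,-22)
E
```

```text
[[335.48921038 212.482151  ]]
11.37 tcp [ 0.487  -0.1555  0.2461] q [-0.38  0.18  1.56 -0.    1.41  0.06]
shift [-13.7 -33.   60.6]
turn [-2.94  0.11  0.03]
```

View pics/p5.png

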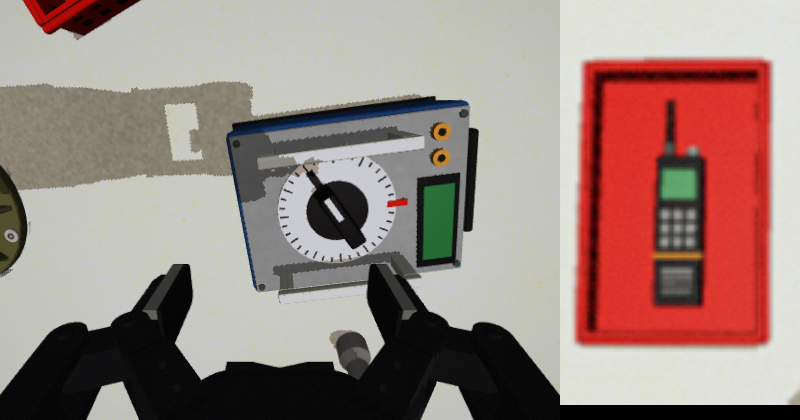

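The right panel shows the radio lying flat in the basket with its antenna inside. In the wrist view the dial is centred near (337,210), the red mark is at (397,203), and the pointer tip is near (303,166). I'll fit these and overlay them to check.

```bash
python3 - <<'E'
from h import *
c=load('w5');a=c['frame']
m=cv2.inRange(a,(0,0,150),(60,60,255));m[:150]=0;ys,xs=np.where(m);red=pix2w(c,[(xs.mean(),ys.mean())],.104)[0]
t=pix2w(c,[(229,134),(469,101),(465,263),(258,291)],.1)
X=t[1]+t[2]-t[0]-t[3];X/=np.linalg.norm(X);Y=np.array([-X[1],X[0],0])
ax0=t.mean(0)-.02*X
axd=red-.055*X   # red mark centre assumed at 55 mm
print('red px',xs.mean(),ys.mean(),'red',red,'set yaw',np.degrees(np.arctan2(X[1],X[0])),'axis corners',ax0,'axis from red',axd,'sizes',[np.linalg.norm(t[i]-t[(i+1)%4]).round(3) for i in range(4)])
ax=ax0.copy();ax[:2]=(ax0[:2]+axd[:2])/2;
p=pix2w(c,[(303,167)],.104)[0];d=p-ax;print('tip r',np.linalg.norm(d[:2]))
b=pix2w(c,[(362,246)],.14)[0];print('bar end r',np.linalg.norm((b-ax)[:2]),np.degrees(np.arctan2(-(b-ax)[1],-(b-ax)[0])))
ang=np.arctan2(d[1],d[0]);print('pointer heading',np.degrees(ang),'zero heading',np.degrees(np.arctan2(*(red-ax)[[1,0]])))
u=np.array([np.cos(ang),np.sin(ang),0]);v=np.array([-u[1],u[0],0]);A=ax.copy()
def ring(cn,r,z):
    th=np.linspace(0,2*np.pi,60);return np.c_[cn[0]+r*np.cos(th),cn[1]+r*np.sin(th),np.full(60,z)]
S=6;o=cv2.resize(a[145:270,270:400],None,fx=S,fy=S,interpolation=2)
def dr(P,col,cl=True): cv2.polylines(o,[np.int32((w2pix(c,P)-[270,145]+.5)*S)],cl,col,1,16)
dr(ring(A,.066,.103),(255,0,0));dr(ring(A,.034,.106),(0,200,0))
A14=A.copy();A14[2]=.14;dr([A14+.032*i*u+.009*j*v for i,j in((1,1),(1,-1),(-1,-1),(-1,1))],(0,255,255))
A1=A.copy();A1[2]=.104;dr([A1,A1+.055*u],(255,0,255),False)
cv2.imwrite('pics/ov.png',o);print('axis used',ax)
E
```

```text
red px 397.125 202.58653846153845 red [ 0.59392535 -0.22874868  0.104     ] set yaw -16.52884692101248 axis corners [ 0.53259402 -0.2071449   0.1       ] axis from red [ 0.54119814 -0.21310129  0.104     ] sizes [np.float64(0.247), np.float64(0.187), np.float64(0.252), np.float64(0.19)]
tip r 0.06452519821855174
bar end r 0.03145949935487937 92.85136244501558
pointer heading 109.28547088567181 zero heading -18.086877319945554
axis used [ 0.53689608 -0.2101231   0.1       ]
```

View pics/ov.png

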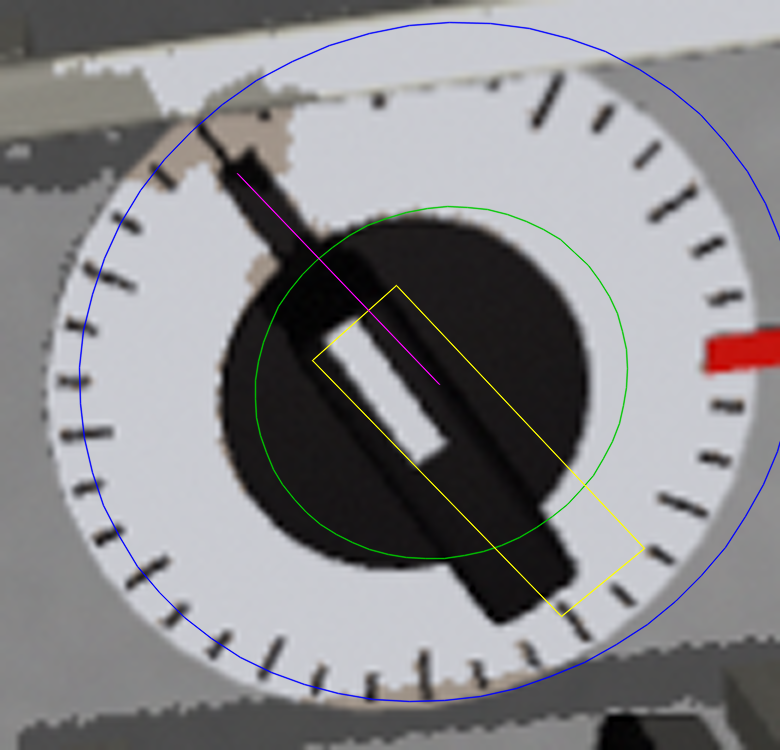

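The overlay is off: the true skirt centre is at crop (404,391) against the green ring's (441,383), because the red mark is centred further out than 55 mm. The pointer tip is at about (240,163), the stripe runs (345,326)–(432,452), and the bar's far end is at (537,601). I'll recompute from these.

```bash
python3 - <<'E'
from h import *
c=load('w5');f=lambda p,z:pix2w(c,np.array(p,float)/6-.5+[270,145],z)
A=f([(404,391)],.106)[0];D=f([(401,388)],.103)[0];tip=f([(240,163)],.104)[0]
s=f([(345,326),(432,452),(537,601)],.14);red=pix2w(c,[(397.1,202.6)],.103)[0]
h=lambda d:np.degrees(np.arctan2(d[1],d[0]))
print('A',A,'D',D,'tip r',np.linalg.norm((tip-A)[:2]),h(tip-A))
print('bar dir',h(s[0]-s[2]),'end r',np.linalg.norm((s[2]-A)[:2]),h(A-s[2]))
print('stripe near-end r',np.linalg.norm((s[1]-A)[:2]))
print('red',h(red-A),np.linalg.norm((red-A)[:2]))
E
```

```text
A [ 0.53049129 -0.20774205  0.106     ] D [ 0.53029962 -0.20817186  0.103     ] tip r 0.05215291095663787 101.78209837493162
bar dir 100.90408751208324 end r 0.031602731635470144 100.37605666701786
stripe near-end r 0.0019704184113136557
red -18.648870606538726 0.06716045629288647
```

```bash
python3 - <<'E'
from h import *
go(.5295,-.2085,.20,11)
E
```

```text
11.37 tcp [ 0.487  -0.1555  0.2461] q [-0.38  0.18  1.56 -0.    1.41  0.06]
shift [ 46.3 -30.1  60.8]
turn [-35.94   0.1    0.07]
```

Request:
jog_arm:
  series:
    - [-36,0,0,0,-30,61,0]
    - [-36,0,0,0,-30,61,0]
    - [-36,0,0,46,-30,61,0]
    - [-36,0,0,46,-30,61,0]
    - [-36,0,0,46,-30,61,0]
    - [-36,0,0,46,-30,61,0]
    - [-36,0,0,46,-30,61,0]
    - [-36,0,0,46,-30,61,0]

```text
time_s: 12.03
tcp_pos: [0.5295, -0.204, 0.1996]
ee_rot: [-0.585, 1.57, -0.399]
wrist_force: [-0.2, -0.6, 0.4]
gripper_width: 0.503
```

```bash
python3 - <<'E'
from h import *
print(bot.sense()['gripper_width']);go(.5295,-.2085,.083,11)
E
```

```text
0.5031755642384322
12.03 tcp [ 0.5295 -0.204   0.1996] q [-0.43  0.33  1.46  0.    1.34 -0.62]
shift [116.6  -4.4  -0.9]
turn [-0.37  0.04  0.03]
```

Request:
jog_arm:
  series:
    - [0,0,0,0,-4,-1,0]
    - [0,0,0,30,-4,-1,0]
    - [0,0,0,60,-4,-1,0]
    - [0,0,0,85,-4,-1,0]
    - [0,0,0,98,-4,-1,0]
    - [0,0,0,106,-4,-1,0]
    - [0,0,0,112,-4,-1,0]
    - [0,0,0,116,-4,-1,0]
    - [0,0,0,116,-4,-1,0]

```text
time_s: 12.78
tcp_pos: [0.5292, -0.2085, 0.0832]
ee_rot: [-0.658, 1.57, -0.469]
wrist_force: [-0.2, 0.0, 0.5]
gripper_width: 0.499
```

Request:
jog_arm:
  series:
    - [0,0,0,0,0,0,1]
    - [0,0,0,0,0,0,1]
    - [0,0,0,0,0,0,1]
    - [0,0,0,0,0,0,1]
    - [0,0,0,0,0,0,1]
    - [0,0,0,0,0,0,1]
  force: 30

```text
time_s: 13.28
tcp_pos: [0.5303, -0.2085, 0.0843]
ee_rot: [-0.484, 1.567, -0.294]
wrist_force: [5.3, 1.3, 1.3]
gripper_width: 0.198
```

```bash
python3 - <<'E'
from h import *
s=bot.sense();print(s['gripper_width'],s['wrist_force'],s['moment']);go(.5295,-.2085,.083,11-118.5)
E
```

```text
0.1978335047205578 [5.31692092 1.33570496 1.25291952] [ 0.09812088 -0.82747082  0.07415247]
13.28 tcp [ 0.5303 -0.2085  0.0843] q [-0.44  0.45  1.58  0.    1.1  -0.63]
shift [ 1.3  0.2 -0.8]
turn [118.39   0.2   -0.12]
```

Width is about 17 mm, so the bar is held. Turning clockwise.

Request:
jog_arm:
  series:
    - [3,0,0,0,0,1,1]
    - [9,0,0,0,0,1,1]
    - [15,0,0,0,0,1,1]
    - [21,0,0,0,0,1,1]
    - [27,0,0,0,0,1,1]
    - [33,0,0,0,0,1,1]
    - [39,0,0,0,0,1,1]
    - [45,0,0,0,0,1,1]
    - [51,0,0,0,0,1,1]
    - [57,0,0,0,0,1,1]

```text
time_s: 14.12
tcp_pos: [0.5311, -0.2087, 0.0843]
ee_rot: [0.385, 1.567, -0.425]
wrist_force: [5.5, -1.9, 1.0]
gripper_width: 0.2
```

Request:
jog_arm:
  series:
    - [6,0,0,0,0,0,1]
    - [12,0,0,0,0,0,1]
    - [18,0,0,0,0,0,1]
    - [24,0,0,0,0,0,1]
    - [30,0,0,0,0,0,1]
    - [36,0,0,0,0,0,1]
    - [42,0,0,0,0,0,1]
    - [48,0,0,0,0,0,1]
    - [54,0,0,0,0,0,1]
    - [60,0,0,0,0,0,1]

```text
time_s: 14.95
tcp_pos: [0.5314, -0.2094, 0.0843]
ee_rot: [1.283, 1.566, -0.574]
wrist_force: [6.3, -7.8, -2.2]
gripper_width: 0.201
```

Request:
jog_arm:
  series:
    - [0,0,0,0,0,0,1]
    - [0,0,0,0,0,0,1]
    - [0,0,0,0,0,0,1]

```text
time_s: 15.2
tcp_pos: [0.5314, -0.2094, 0.0843]
ee_rot: [1.302, 1.566, -0.551]
wrist_force: [7.5, -7.6, -1.6]
gripper_width: 0.201
```

```bash
python3 - <<'E'
from h import *
s=bot.sense();R=rot(s);print(s['gripper_width'],s['wrist_force'],s['moment'],'toolz yaw',np.degrees(np.arctan2(R[1,2],R[0,2])));go(.5295,-.2085,.083,11-118.5)
E
```

```text
0.20086466850422127 [ 7.47426503 -7.62075094 -1.59511261] [-1.01364939 -1.22397772 -0.09514706] toolz yaw -106.15768058547917
15.2 tcp [ 0.5314 -0.2094  0.0843] q [-0.44  0.46  1.58 -0.    1.1   1.41]
shift [ 1.3 -2.1 -0.4]
turn [ 1.34  0.07 -0.27]
```

Request:
jog_arm:
  series:
    - [1,0,0,0,0,0,1]
    - [1,0,0,0,0,0,1]
    - [1,0,0,0,0,0,0]
    - [1,0,0,0,0,0,0]
    - [1,0,0,0,0,0,0]
    - [1,0,0,-10,0,0,0]
    - [1,0,0,-40,0,0,0]
    - [1,0,0,-80,0,0,0]
    - [1,0,0,-120,0,0,0]
    - [1,0,0,-150,0,0,0]

```text
time_s: 16.03
tcp_pos: [0.5302, -0.2082, 0.2376]
ee_rot: [1.435, 1.568, -0.434]
wrist_force: [1.0, -1.6, -0.0]
gripper_width: 0.502
```

```bash
python3 - <<'E'
from h import *
print(bot.sense()['gripper_width']); w=camera('wrist');save(w,'w6');save(camera('scene'),'s6');save(camera('top'),'t6')
c=w;p=w2pix(c,[[.5305,-.2078,.104],[.594,-.229,.104]]);print(p)
u,v=p.mean(0).astype(int);u=min(max(u,70),490);v=min(max(v,60),360)
o=np.zeros((600,800,3),np.uint8)
o[:,:]=cv2.resize(c['frame'][v-60:v+60,u-80:u+80],(800,600),interpolation=2);print(u-80,v-60)
cv2.imwrite('pics/f6.png',o)
E
```

```text
0.5023381505473763
[[278.11041085 184.02276178]
 [279.67395795 117.67872584]]
198 90
```

View pics/f6.png

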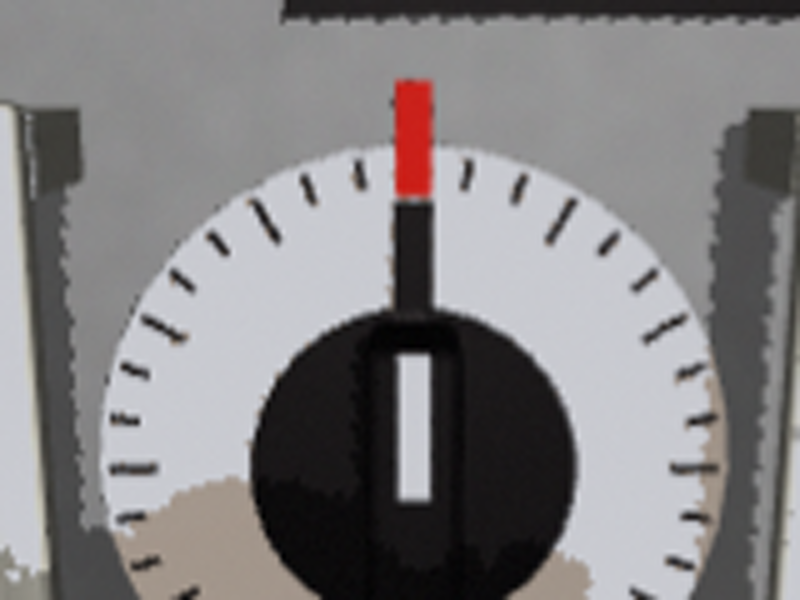

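The pointer (column ≈ 413, end at row 200) lines up with the red mark (column ≈ 414), an error well under 1°. The fingers are open and clear above the knob.

```bash
python3 - <<'E'
from h import *
a=load('t5')['frame'][185:320,185:265].astype(int);b=load('t6')['frame'][185:320,185:265].astype(int);print('basket view change',abs(a-b).mean())
s=bot.sense();print(s['wrist_force'],s['time_s']);print(ticket.sign_off())
E
```

```text
basket view change 1.7485493827160494
[-0.65733005 -0.07229014 -1.16774391] 16.1833
the job is handed in; nothing more can be done
None
```

The radio is flat on the basket floor and the zero knob's pointer is on the red mark. I handed the job in at 16.2 s; no verdict is reported.

- **Missed grasp:** The first grasp closed on nothing. Triangulation showed the real fingertips about 29 mm behind the reported TCP. I corrected for that and the second grasp held, with the radio unmoved in between.
- **Radio:** It touched the basket floor at the height I expected, and I released it there. The last top-camera picture I viewed shows it lying flat, antenna inside. The basket view had barely changed by hand-in.
- **Knob:** I turned it about 118° clockwise and let go. In the last wrist picture the pointer is within about 1° of the red mark; 5° was allowed.
- **End state:** The gripper was open and about 150 mm above the knob, with the wrist force near zero. The arm's path stayed away from the battery, power strip and torch, but I took no separate measurement of their final positions.
- **Disagreement:** My first estimate of the knob's axis was about 6 mm off, because I assumed the red mark's centre was 55 mm from the axis. I fixed it from the skirt disc before gripping.

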